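# Release a purge lance from its push-fit and hang it up

## Task

Free the purge lance from the gas manifold: press the release lever fully down so that it holds the collet ring down, and with the ring down draw the lance up out of the fitting. Then hang the lance by its keyhole on the screw of the parking post: the screw head through the round hole, then slid down until the lance hangs by the end of the narrow slot, and let go. Leave the other things on the table where they are.

Things in the scene. Friction and masses are not known exactly. Their poses are not given: they have to be found in the camera images.
- manifold: Gas manifold, fixed: aluminium block 105 x 80 x 40 mm with one upright brass push-fit barrel (42 mm diameter, mouth 73 mm above the table) in which the lance stands. Origin: on the barrel's axis at table height; z up. The release lever reaches out along -x; its hinge is at x = +30, z = 86 mm, between two cheeks (x 22 to 38, y out to 28, tops at z = 96 mm).
- collet (a joint): Black collet ring (40 mm outside, 22.4 mm hole) on the barrel, round the tube. Value: how far it is pressed down, m; 0 = up (its top 83 mm above the table), at most 0.0065. A spring (1.4 N, 5 N at 5 mm) pushes it up when nothing holds it. Up, jaws in the barrel lock the lance; from about 3.5 mm down the lance can be drawn straight up.
- release_lever (a joint): Dark steel fork lever that straddles the tube and bears on the collet ring. Value, rad: 0 = level, just touching the raised ring; negative = tilted up (to -0.40); 0.17 = fully down at its stop, ring about 5 mm down. Stiff hinge (0.5 N m): stays where left and, once down, keeps the ring down. About 5 N on the pad moves it.
- lever_pad (a point): Centre of the top face of the lever's black rubber pad (32 x 34 mm), 130 mm from the hinge axis, and so 100 mm from the tube's axis, when level; it lies 5 mm above the line through the hinge. Its frame turns with the lever.
- lance: Loose rigid purge lance, about 0.22 kg, 160 mm long, upright in the fitting. Origin: centre of its lower end; z along the tube. Spigot 20 mm diameter to z = 20, tube 12 mm diameter to z = 72, then a flat plate 8 mm thick (x), 50 mm wide (y), z 72 to 160 mm, both faces alike. Seated, its lower end is 44 mm above the table; 39 mm of rise brings it out of the ring.
- keyhole (a point): Centre of the round hole, 24 mm wide, of the keyhole that runs through the lance's plate along its x (lance z = 94 mm). A slot 11 mm wide leads up from it.
- slot_end (a point): Closed upper end of the lance's narrow slot, in the middle of the plate's thickness (lance z = 122 mm). Above it the plate is solid, for gripping, up to its top edge at z = 160 mm.
- post: Parking post, fixed: base plate 110 x 80 x 10 mm and an upright bar 50 mm wide (y), 12 mm thick (x 0 to 12 mm), top at 175 mm. Origin at table height below the middle of the bar's front face; z up. A shoulder screw stands out of the front face along -x at z = 165 mm.
- screw (a point): Middle of the screw's shank, on its axis (post x = -15, z = 165 mm); axes as the post's. Along the post's x: spacer 18 mm diameter from 0 to -8, shank 8 mm diameter from -8 to -22, head 16 mm diameter from -22 to -27 mm. The plate (8 mm) hangs on the shank between head and spacer.
- torch_rest: Torch rest, fixed, only in the way: base 80 x 80 mm, a column with a fork on top, 270 mm tall, fork 80 mm wide along y. Origin at table height under the column.
- tee: loose welded tee coupon, aluminium, 80 x 50 x 40 mm tall; a bystander. Origin on its underside.
- magnet: loose triangular welding magnet, flat grey, about 90 x 90 x 16 mm; a bystander. Origin on its underside.
- hammer: loose hammer lying flat, about 250 mm long; a bystander. Origin on its underside.
- spray_can: loose upright spray can, 60 mm diameter, 170 mm tall; a bystander. Origin on its underside.
- wrench: loose steel wrench lying flat, about 180 mm long; a bystander. Origin on its underside.
- disc: loose grinding disc lying flat, 115 mm diameter, 13 mm thick; a bystander. Origin on its underside.
- meter: loose blue hand-held meter lying flat, 85 x 150 x 38 mm; a bystander. Origin on its underside.
There are look-alikes about, which are no part of the job. Leave any green look-alike of the manifold alone.

How it is judged:
By the outcome, as a careful person would: the job done as asked, in the order asked, and still so for the second after the job is handed in, with the robot touching nothing.
It also fails if it takes over 72 s, if anything falls off the work surface, if the arm or the gripper's body presses on something with over 40 N, if the wrist force passes 120 N, or if a joint passes its speed limit or range.

## Robot

A 6-joint arm with a two-finger parallel gripper is mounted at the origin on the work surface. World frame = base frame: x ahead of the robot, y to its left, z up, the work surface at z = 0. Lengths are in m, angles in rad, forces in N, time in s.
With the tool pointing down it reaches from about 0.35 to 0.975 m from the base axis. Payload 4.9 kg.
Tool frame: the origin (TCP) lies at the very end of the fingers, on their centre line; the grasp point (between the pads) lies 19 mm behind it; z points along the fingers, y is the line along which they close (so a half turn about z gives the same grasp; the last joint's range is limited). The gripper opens to 85 mm and grips with 20 to 120 N. Pads are 22 mm wide; open, the fingers measure 114 mm over their backs; the gripper's body (76 mm by 85 mm) begins 54 mm behind the grasp point. The pads swing forward as they close: fully open they stand 13 mm farther back than shut.
Start: joints at [1.175, 0.053, 1.613, -0, 1.476, -0.119], TCP at [0.171, 0.601, 0.231] pointing down, gripper open.
Joint ranges: [-3.01, 3.01], [-1.01, 2.22], [0.06, 2.58], [-1.02, 4.17], [0.09, 2.62], [-3.14, 3.14]. Speed limits (rad/s): [2.57, 2.57, 3.14, 3.14, 3.14, 3.14].

## Interface

Orientations are given as a rotation vector (axis times angle).
In Python, from station import ctrl, imaging gives the robot as it stands.
- The arm moves only by the tool play_rows, never from a script. Its argument "series" is a list of rows, each a list of 3 entries, a list of its own where there are three numbers: the opening, from 0 (shut) to 1 (fully open), then the shift along the tool's x, y, z each as a share of 0.05 m, from -1 to 1, then the turn, a rotation vector about the tool's x, y, z each as a share of 8 degrees, from -1 to 1. In form: [[grip, [dx, dy, dz], [ax, ay, az]], ...]. A call has 1 to 8 rows; each row shifts and turns the commanded pose from where the row before left it, along the tool's axes as they then stand; what a row does not reach is not made up. A row lasts 1/8 s, in which the tool goes at most 62.5 mm and 10.7 degrees, less where a joint would pass 70% of its speed; a pose out of reach is approached as far as the arm can. A call with a number of a shift or a turn outside -1 to 1 is refused whole. A call with a gripper value outside its range is refused whole. The fingers move at their own pace and stop on an object; "force" is the grip in N (left out, the last holds). Time passes only in rows, so rows that do not move let the fingers close. It gives the time, the measured TCP pose, the force, the opening and the grip force at its end, in the units of the state.
- ctrl.get_obs(): the state, without advancing time (a new reading comes with each control period).
- imaging.get_image(name): name is "side" or "top" or "wrist"; returns a dict with "color" (384x512x3 uint8, blue, green, red), "fx", "fy", "cx", "cy" (pixels), "D" ([k1, k2, p1, p2, k3] as OpenCV has them; the pictures are not rectified), "extrinsics" (4x4, takes a point from world to camera coordinates); the wrist camera has in their place "hand_eye" (4x4, takes a point from camera to tool coordinates, whose origin is the TCP and whose axes are the flange's). Camera axes: x right, y down, z forward; pixel columns grow to the right and rows downward; lengths in m; the calibration is good to about 2 mm. A picture is of the moment at which its call begins: read the wrist's pose just before it. There is no depth.
- ctrl.finish_job(): hands the job in; it is judged then, once.
The state is a dict: "t": time; "q": joint angles; "dq": joint speeds; "effort": joint torques, N m; "tool_pos": TCP position; "tool_rot": TCP orientation; "contact_force": force on the tool from outside, world axes, zero at the start; "wrist_torque": the same for the moment, N m; "opening": finger opening in m; "grip_force": force on a finger pad.
Only numpy, scipy, OpenCV 4.12 (cv2) and the standard library are available. Lean on these libraries where they do the work, as an engineer would, in place of code of your own. Each camera call takes 0.05 s, during which the arm holds its last target. There are 200 camera calls.

## Working session

There is one attempt and no reset: what is moved stays moved. The work goes in short steps, Python scripts to look and compute and a tool call to move; the robot and the scene stay as the last step left them, time stands still between calls to the robot, and variables do not carry over. Pictures are saved under pics/ and viewed, at most 10 in all, crops included, and the job is handed in when it is done.

Besides the shell and the picture viewer there is one more tool, called after "Request:" as a command line: name --argument value ..., lists and objects as JSON in quotes. play_rows: Moves the arm, as the interface text tells. Shift numbers are shares of 0.05 m and turn numbers shares of 8 degrees, none past 1 either way. Its arguments: {"type":"object","properties":{"series":{"type":"array"},"force":{"type":"number"}},"required":["series"]}

```bash
mkdir -p pics; cat > h.py <<'E'
import numpy as np,cv2
from station import ctrl,imaging
from scipy.spatial.transform import Rotation as R
def snap(n,f):
    o=ctrl.get_obs(); d=imaging.get_image(n); cv2.imwrite('pics/'+f+'.png',d['color'])
    K=np.array([[d['fx'],0,d['cx']],[0,d['fy'],d['cy']],[0,0,1.]]); D=np.array(d['D'],float)
    if 'extrinsics' in d: E=np.array(d['extrinsics'])
    else:
        T=np.eye(4);T[:3,:3]=R.from_rotvec(o['tool_rot']).as_matrix();T[:3,3]=o['tool_pos']
        E=np.linalg.inv(T@np.array(d['hand_eye']))
    np.savez('pics/'+f+'.npz',K=K,D=D,E=E); return d['color'],o
def cal(f):
    z=np.load('pics/'+f+'.npz'); return z['K'],z['D'],z['E']
def ray(f,px):
    K,D,E=cal(f); u=cv2.undistortPoints(np.array([[px]],float),K,D)[0,0]
    d=E[:3,:3].T@np.array([u[0],u[1],1]); return -E[:3,:3].T@E[:3,3], d
def atz(f,px,z):
    c,d=ray(f,px); return c+d*(z-c[2])/d[2]
def tri(obs):
    A=np.zeros((3,3));b=np.zeros(3)
    for f,px in obs:
        c,d=ray(f,px); d=d/np.linalg.norm(d); P=np.eye(3)-np.outer(d,d);A+=P;b+=P@c
    return np.linalg.solve(A,b)
def proj(f,pts):
    K,D,E=cal(f); return cv2.projectPoints(np.array(pts,float).reshape(-1,1,3),cv2.Rodrigues(E[:3,:3])[0],E[:3,3],K,D)[0][:,0]
E
python3 - <<'E'
from h import *
a,o=snap('side','s0');b,_=snap('top','t0');print(o['tool_rot'],o['t'])
cv2.imwrite('pics/s0b.png',cv2.resize(a,(800,600),interpolation=cv2.INTER_CUBIC))
cv2.imwrite('pics/t0b.png',cv2.resize(b,(800,600),interpolation=cv2.INTER_CUBIC))
for f in('s0','t0'): print(cal(f)[2], cal(f)[0][0,0])
E
```

```text
[-0.43331294 -3.11100291  0.00320603] 0.0
[[ 8.31623432e-01 -5.55339708e-01  5.24670319e-04 -4.19132792e-01]
 [-3.01627372e-01 -4.52481063e-01 -8.39215000e-01  2.64407116e-01]
 [ 4.66286817e-01  6.97752604e-01 -5.43799511e-01  1.04324619e+00]
 [ 0.00000000e+00  0.00000000e+00  0.00000000e+00  1.00000000e+00]] 450.8151116744111
[[ 6.46079490e-02 -9.97910654e-01  3.74302083e-04 -2.44679782e-02]
 [-9.77673848e-01 -6.33728992e-02 -2.00344010e-01  5.31472147e-01]
 [ 1.99949143e-01  1.25778702e-02 -9.79725542e-01  1.07968784e+00]
 [ 0.00000000e+00  0.00000000e+00  0.00000000e+00  1.00000000e+00]] 346.43115880800394
```

View pics/s0b.png

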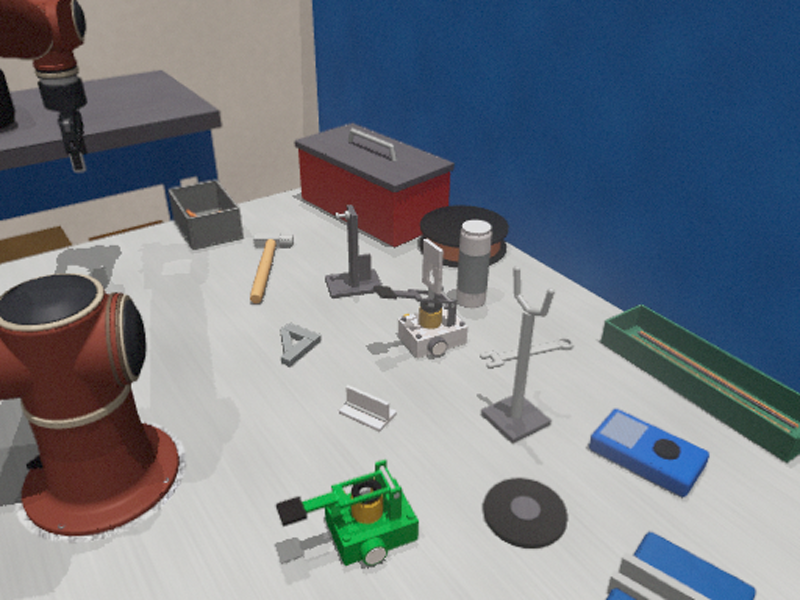

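View pics/t0b.png

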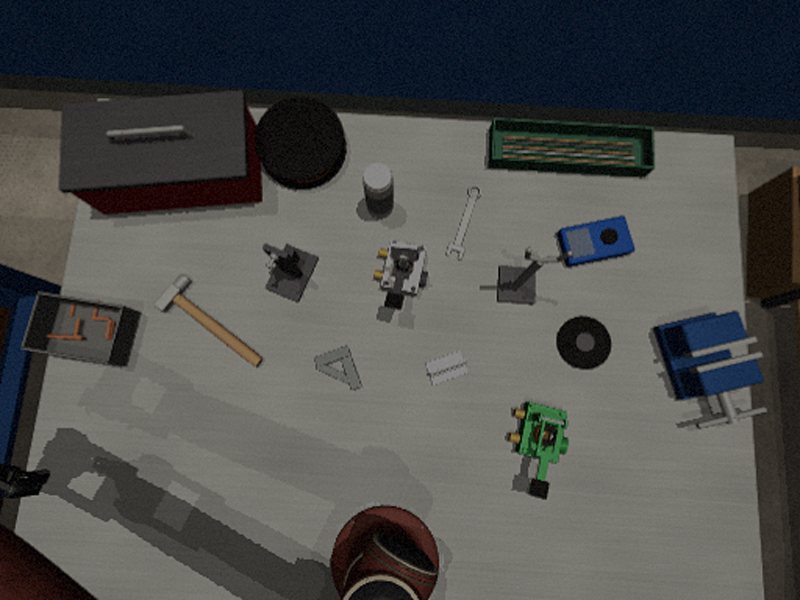

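Side view: the manifold barrel is near (430,315), the raised lever pad near (380,292), and the post screw near (343,214). Top view: the barrel is near (405,262), the pad near (394,300), and the post near (290,268). Next I'll take enlarged crops of both.

```bash
python3 - <<'E'
from h import *
a=cv2.imread('pics/s0.png');b=cv2.imread('pics/t0.png')
def c(i,x,y): return cv2.resize(i[y:y+75,x:x+100],(400,300),interpolation=cv2.INTER_CUBIC)
m=np.vstack([np.hstack([c(a,222,150),c(a,180,125)]),np.hstack([c(b,210,135),c(b,140,135)])])
cv2.imwrite('pics/c1.png',np.clip(m*1.5,0,255).astype('uint8'))
s=1/1.5625
print('barrel',atz('t0',(405*s,262*s),.08),'pad',tri([('t0',(394*s,300*s)),('s0',(380*s,291*s))]),'green',atz('t0',(540*s,435*s),.08))
print('screw',tri([('t0',(268*s,263*s)),('s0',(343*s,214*s))]),'rest',atz('t0',(516*s,285*s),0),'can',atz('t0',(378*s,172*s),.17))
E
```

```text
barrel [ 0.59848546 -0.00434637  0.08      ] pad [0.50181047 0.01435999 0.13550418] green [ 0.26891873 -0.28708604  0.08      ]
screw [0.56063783 0.25427472 0.16532987] rest [ 0.58362489 -0.25165645  0.        ] can [0.75326424 0.05984148 0.17      ]
```

View pics/c1.png

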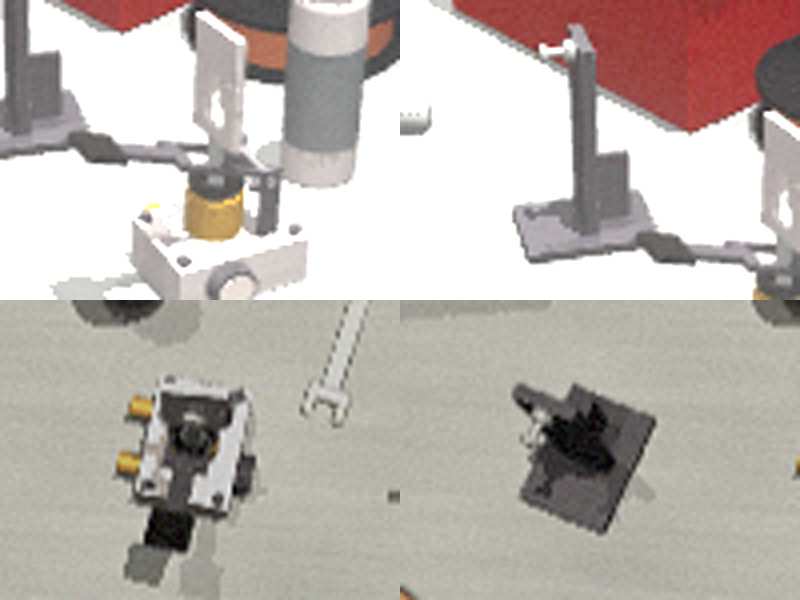

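Crops: the lever tilts up with its pad at about z = 0.135, which fits -0.4 rad. The post screw points toward the lower left in the top view, so the post yaw is about -26°, and the screw triangulates to z = 0.165. That is consistent, so I'll plan the approach and a closer wrist look.

```bash
cat >> h.py <<'E'
def plan(p,yaw=None,rot=None,n=1):
    """rows' per-row shift & turn shares; yaw = world direction (deg) of the tool y axis with tool straight down"""
    o=ctrl.get_obs(); Rc=R.from_rotvec(o['tool_rot'])
    if rot is None:
        y=np.radians(yaw); Y=np.array([np.cos(y),np.sin(y),0]);Z=np.array([0,0,-1.]); best=None
        for s in(1,-1):
            Q=R.from_matrix(np.column_stack([np.cross(s*Y,Z),s*Y,Z])); dr=(Rc.inv()*Q).as_rotvec()
            if best is None or np.linalg.norm(dr)<np.linalg.norm(best): best=dr
    else: best=(Rc.inv()*R.from_rotvec(rot)).as_rotvec()
    d=Rc.inv().apply(np.array(p)-o['tool_pos'])
    print('shift(shares, cur axes)',np.round(d/.05,2),'turn shares',np.round(best/np.radians(8),2), 'rest shift after turn',np.round((Rc*R.from_rotvec(best)).inv().apply(np.array(p)-o['tool_pos'])/.05,2))
E
python3 - <<'E'
from h import *
_,o=snap('wrist','w0'); d=imaging.get_image('wrist');print(np.round(d['hand_eye'],3),d['fx'])
print(np.round(R.from_rotvec(o['tool_rot']).as_matrix(),3),o['q'],o['opening'])
plan([.45,.02,.30],yaw=79)
plan([.45,.02,.30],yaw=-11)
E
```

```text
[[-0.001 -0.947 -0.321  0.082]
 [ 1.    -0.001 -0.     0.   ]
 [ 0.    -0.321  0.947 -0.143]
 [ 0.     0.     0.     1.   ]] 267.67268880592275
[[-0.962  0.273 -0.001]
 [ 0.273  0.962 -0.002]
 [ 0.    -0.002 -1.   ]] [ 1.17501326e+00  5.33048207e-02  1.61415857e+00 -7.63098608e-06
  1.47596580e+00 -1.19002100e-01] 0.08553826305910289
shift(shares, cur axes) [-8.55 -9.65 -1.38] turn shares [-0.01 -0.   -0.61] rest shift after turn [ -7.7  -10.34  -1.39]
shift(shares, cur axes) [-8.55 -9.65 -1.38] turn shares [-1.000e-02  1.000e-02  1.064e+01] rest shift after turn [-10.34   7.7   -1.39]
```

Request:
play_rows --series '[[1, [-0.7, -0.8, -0.3], [0, 0, 0]], [1, [-0.7, -0.8, -0.3], [0, 0, 0]], [1, [-0.7, -0.8, -0.3], [0, 0, 0]], [1, [-0.7, -0.8, -0.3], [0, 0, 0]], [1, [-0.7, -0.8, -0.2], [0, 0, 0]], [1, [-0.7, -0.8, 0], [0, 0, 0]], [1, [-0.7, -0.8, 0], [0, 0, -0.3]], [1, [-0.7, -0.8, 0], [0, 0, -0.3]]]'

```text
t: 1.2
tool_pos: [0.355, 0.2163, 0.3013]
tool_rot: [0.3, 3.126, 0.001]
contact_force: [0.4, 0.4, -0.5]
opening: 0.0851
grip_force: 0.0
```

Request:
play_rows --series '[[0, [-0.7, -0.8, 0], [0, 0, 0]], [0, [-0.7, -0.8, 0], [0, 0, 0]], [0, [-0.7, -0.8, 0], [0, 0, 0]], [0, [-0.7, -0.7, 0], [0, 0, 0]], [0, [0, 0, 0], [0, 0, 0]], [0, [0, 0, 0], [0, 0, 0]]]'

```text
t: 1.95
tool_pos: [0.4621, 0.039, 0.3011]
tool_rot: [-0.303, -3.126, -0.001]
contact_force: [-0.2, -0.6, 0.3]
opening: 0.0
grip_force: 0.0
```

```bash
python3 - <<'E'
from h import *
a,o=snap('wrist','w1');print(o['tool_pos'],o['t'],o['opening'],o['contact_force'])
cv2.imwrite('pics/w1b.png',np.clip(cv2.resize(a,(800,600),interpolation=cv2.INTER_CUBIC)*1.3,0,255).astype('uint8'))
plan([.45,.02,.30],yaw=79)
E
```

```text
[0.46207456 0.03902079 0.30105027] 1.95 4.1960828020453206e-05 [-0.20877482 -0.55337454  0.28510751]
shift(shares, cur axes) [ 0.16 -0.43  0.02] turn shares [ 0. -0. -0.] rest shift after turn [ 0.16 -0.43  0.02]
```

View pics/w1b.png

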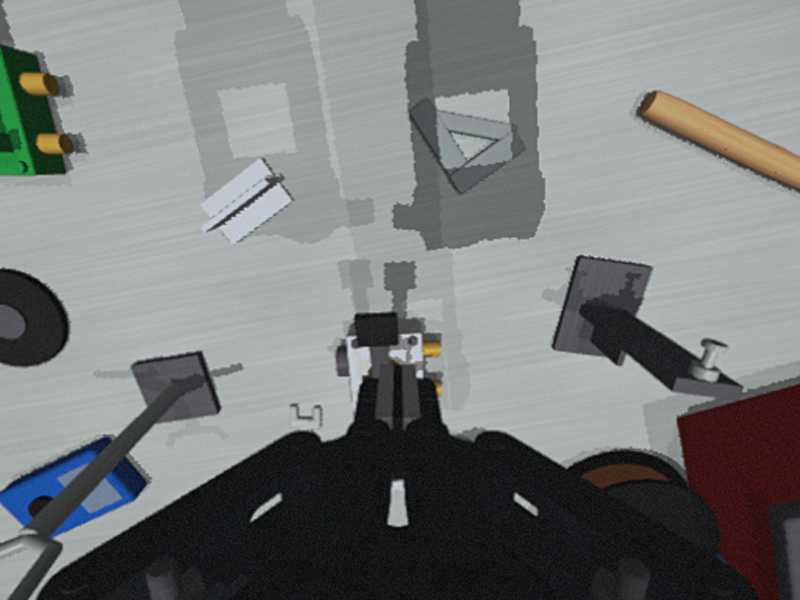

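Wrist view: the pad top is centred near (376,329), the screw head near (714,346), and the shank base near (705,373). The closed fingers hide the lance. I'll triangulate these with the fixed views.

```bash
python3 - <<'E'
from h import *
s=1/1.5625; S=lambda x,y:(x*s,y*s)
ss=lambda x,y:(222+x/4,150+y/4); sp=lambda x,y:(180+(x-400)/4,125+y/4); tb=lambda x,y:(210+x/4,135+(y-300)/4)
def T(n,*o):
    p=tri(o); print(n,np.round(p,4),[np.round(proj(f,[p])[0]-px,1) for f,px in o])
T('pad',('w1',S(376,329)),('s0',ss(97,147)),('t0',tb(170,530)))
T('head',('w1',S(714,346)),('s0',sp(542,50)))
T('spacer',('w1',S(704,374)),('s0',sp(572,48)))
for q in [(575,385),(655,420),(605,533),(520,497)]: print('base',np.round(atz('t0',(140+(q[0]-400)/4,135+(q[1]-300)/4),.01),4))
for q in [(580,256),(652,268),(621,363),(554,349)]: print('basew',np.round(atz('w1',S(*q),.01),4))
# manifold block top corners (z=.04) from wrist and top
for q in [(165,377),(245,392),(215,517),(137,495)]: print('man',np.round(atz('t0',tb(*q),.04),4))
# lance plate: side-image top edge corners, bottom
for q in [(197,12),(245,38)]: print('plate top',np.round(atz('s0',ss(*q),.204),4))
print('barrel side',np.round(atz('s0',ss(214,180),.083),4))
E
```

```text
pad [0.505  0.0124 0.1324] [array([-0.8,  0.3]), array([0.1, 0.1]), array([-0.4,  0.1])]
head [0.5511 0.254  0.1669] [array([-0. ,  0.2]), array([-0.1,  0. ])]
spacer [0.5755 0.2503 0.1633] [array([-0. ,  0.3]), array([-0.1,  0.1])]
base [0.6414 0.2592 0.01  ]
base [0.6146 0.1871 0.01  ]
base [0.513  0.2201 0.01  ]
base [0.5394 0.2955 0.01  ]
basew [0.5133 0.2255 0.01  ]
basew [0.5412 0.2993 0.01  ]
basew [0.6485 0.2643 0.01  ]
basew [0.6162 0.1906 0.01  ]
man [0.6544 0.0254 0.04  ]
man [ 0.6456 -0.0429  0.04  ]
man [ 0.5366 -0.0239  0.04  ]
man [0.551  0.0418 0.04  ]
plate top [0.5938 0.0236 0.204 ]
plate top [ 0.599  -0.0232  0.204 ]
barrel side [ 0.5922 -0.0046  0.083 ]
```

```bash
python3 - <<'E'
from h import *
plan([.497,.013,.145],yaw=80)
E
```

```text
shift(shares, cur axes) [-0.79 -0.39  3.12] turn shares [ 0.   -0.   -0.13] rest shift after turn [-0.78 -0.4   3.12]
```

Request:
play_rows --series '[[0, [-0.4, -0.2, 0.7], [0, 0, -0.13]], [0, [-0.39, -0.19, 0.7], [0, 0, 0]], [0, [0, 0, 0.7], [0, 0, 0]], [0, [0, 0, 0.7], [0, 0, 0]], [0, [0, 0, 0.3], [0, 0, 0]], [0, [0, 0, 0.3], [0, 0, 0]], [0, [0, 0, 0.3], [0, 0, 0]], [0, [0, 0, 0], [0, 0, 0]]]'

```text
t: 3.0
tool_pos: [0.4976, 0.0126, 0.1158]
tool_rot: [-0.274, -3.13, 0.0]
contact_force: [0.2, 0.4, 0.2]
opening: 0.0001
grip_force: 0.0
```

Request:
play_rows --series '[[0, [0, 0, 0.2], [0, 0, 0]], [0, [0, 0, 0.2], [0, 0, 0]]]'

```text
t: 3.25
tool_pos: [0.4978, 0.0124, 0.0963]
tool_rot: [0.274, 3.129, 0.0]
contact_force: [-1.4, 0.5, 3.1]
opening: 0.0
grip_force: 1.6
```

```bash
python3 - <<'E'
from h import *
a,o=snap('side','s1');print(o['tool_pos'],o['t'],o['contact_force'])
b,_=snap('wrist','w2')
m=np.hstack([cv2.resize(a[140:240,200:300],(400,400),interpolation=cv2.INTER_CUBIC),cv2.resize(b[150:300,180:330],(400,400),interpolation=cv2.INTER_CUBIC)])
cv2.imwrite('pics/c2.png',np.clip(m*1.3,0,255).astype('uint8'))
E
```

```text
[0.49775327 0.01242067 0.09631429] 3.25 [-1.37497934  0.48096137  3.11007262]
```

View pics/c2.png

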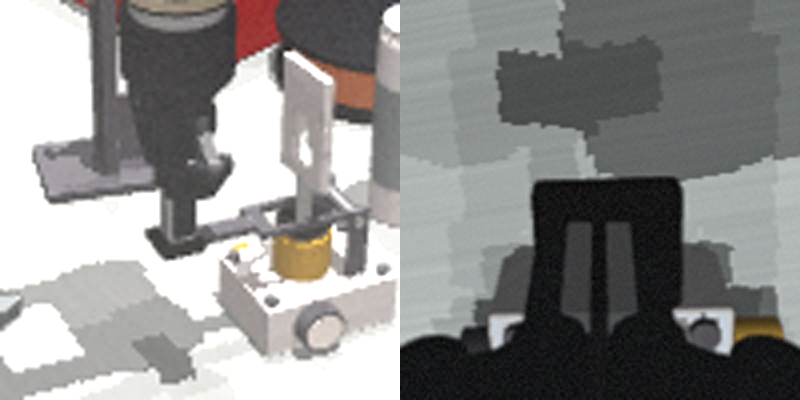

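The fingers are pressing on the pad: the side crop shows the tips on it near (175,240), and the wrist crop shows the pad centred under the fingers. I'll carry on down.

Request:
play_rows --series '[[0, [0, 0, 0.2], [0, 0, 0]], [0, [0, 0, 0.2], [0, 0, 0]], [0, [0, 0, 0.1], [0, 0, 0]], [0, [0, 0, 0.04], [0, 0, 0]], [0, [0, 0, 0], [0, 0, 0]]]'

```text
t: 3.98
tool_pos: [0.4989, 0.0123, 0.0715]
tool_rot: [0.274, 3.128, -0.0]
contact_force: [-5.5, 0.5, 14.8]
opening: -0.0001
grip_force: 7.6
```

Request:
play_rows --series '[[0, [0, 0, 0.05], [0, 0, 0]], [0, [0, 0, 0.05], [0, 0, 0]], [0, [0, 0, 0], [0, 0, 0]]]'

```text
t: 4.35
tool_pos: [0.4992, 0.0123, 0.0699]
tool_rot: [0.273, 3.129, -0.001]
contact_force: [-16.5, 1.8, 35.4]
opening: -0.0002
grip_force: 18.6
```

Request:
play_rows --series '[[0, [0, 0, -0.5], [0, 0, 0]], [0, [0, 0, -0.9], [0, 0, 0]], [0.3, [0, 0, -0.9], [0, 0, -1]], [1, [0, 0, -0.9], [0, 0, -1]], [1, [0, 0, -0.9], [0, 0, -1]], [1, [0, 0, -0.4], [0, 0, -1]], [1, [0, 0, 0], [0, 0, -1]], [1, [0, 0, 0], [0, 0, -1]]]'

```text
t: 5.35
tool_pos: [0.4977, 0.0124, 0.2885]
tool_rot: [1.029, -2.968, -0.0]
contact_force: [0.1, 0.2, 0.7]
opening: 0.0856
grip_force: 0.0
```

```bash
python3 - <<'E'
from h import *
print(ctrl.get_obs()['tool_pos'],ctrl.get_obs()['q'])
plan([.594,-.001,.29],yaw=6)
E
```

```text
[0.49769292 0.01241439 0.28854168] [-1.24624146e-01 -2.85102302e-01  1.82881037e+00 -6.35827760e-05
  1.59806695e+00 -2.36283636e+00]
shift(shares, cur axes) [-1.35 -1.4  -0.03] turn shares [ 0.   -0.   -7.22] rest shift after turn [ 0.47 -1.89 -0.03]
```

Request:
play_rows --series '[[1, [0, 0, 0], [0, 0, 1]], [1, [0, 0, 0], [0, 0, 1]], [1, [0, 0, 0], [0, 0, 1]], [1, [0, 0, 0], [0, 0, 1]], [1, [0, 0, 0], [0, 0, 1]], [1, [0, 0, 0], [0, 0, 1]], [1, [0, 0, 0], [0, 0, 1]], [1, [0, 0, 0], [0, 0, 1]]]'

```text
t: 6.35
tool_pos: [0.4975, 0.0124, 0.2879]
tool_rot: [-0.714, -3.058, 0.0]
contact_force: [0.2, 0.3, 0.6]
opening: 0.0852
grip_force: 0.0
```

Request:
play_rows --series '[[1, [0, 0, 0], [0, 0, 1]], [1, [0, 0, 0], [0, 0, 1]], [1, [0, 0, 0], [0, 0, 1]], [1, [0, 0, 0], [0, 0, 1]], [1, [0, 0, 0], [0, 0, 1]], [1, [0, 0, 0], [0, 0, 1]], [1, [0, 0, 0], [0, 0, 1]], [1, [0, 0, 0], [0, 0, 0.25]]]'

```text
t: 7.35
tool_pos: [0.4975, 0.0125, 0.2881]
tool_rot: [-2.102, -2.333, 0.001]
contact_force: [-0.2, 0.2, -1.3]
opening: 0.0855
grip_force: 0.0
```

Request:
play_rows --series '[[1, [-0.2, 0.8, 0], [0, 0, 0]], [1, [-0.2, 0.8, 0], [0, 0, 0]], [1, [-0.07, 0.3, 0], [0, 0, 0]], [1, [0, 0, 0], [0, 0, 0]], [1, [0, 0, 0], [0, 0, 0]]]'

```text
t: 7.98
tool_pos: [0.5937, -0.0008, 0.2892]
tool_rot: [-2.102, -2.334, 0.001]
contact_force: [-0.3, 0.0, 0.7]
opening: 0.0857
grip_force: 0.0
```

```bash
python3 - <<'E'
from h import *
a,o=snap('wrist','w3');print(o['tool_pos'],o['t'],o['q'])
b,_=snap('side','s2')
m=np.hstack([cv2.resize(a[180:384,156:356],(400,408),interpolation=cv2.INTER_CUBIC),cv2.resize(b[130:232,210:310],(400,408),interpolation=cv2.INTER_CUBIC)])
cv2.imwrite('pics/c3.png',np.clip(m*1.3,0,255).astype('uint8'))
print(proj('w3',[[.594,-.001,.204],[.594,.024,.204],[.594,-.026,.204]]))
E
```

```text
[ 0.59374252 -0.00080714  0.28921476] 7.975 [-1.26653815e-01 -4.86193408e-02  1.61856545e+00 -6.45354793e-06
  1.57225247e+00 -2.31525103e-01]
[[254.30313234 198.38255123]
 [257.2690912  171.71697149]
 [251.52519063 223.35990211]]
```

View pics/c3.png

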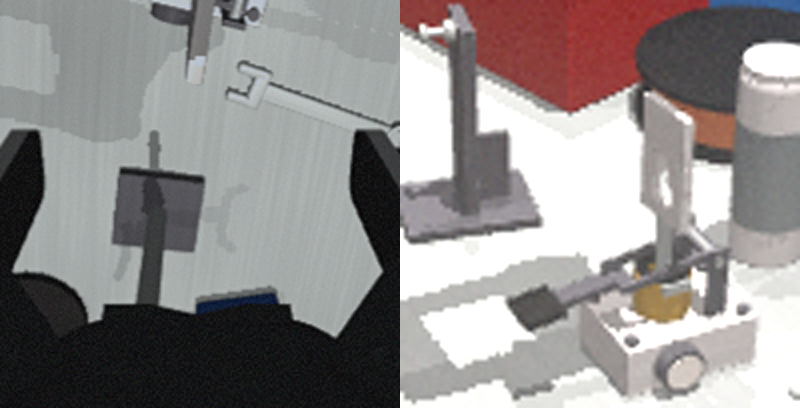

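The side crop shows the lever down at its stop with its fork on the ring. The wrist crop shows the plate's top edge ending near (195,82), close to the predicted spot. I'll zoom in on that edge.

```bash
python3 - <<'E'
from h import *
a=cv2.imread('pics/w3.png')
m=cv2.resize(a[150:240,200:300],(800,600) if 0 else (660,594),interpolation=cv2.INTER_CUBIC)
cv2.imwrite('pics/c4.png',np.clip(m*1.2,0,255).astype('uint8'))
E
```

```text
(no output)
```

View pics/c4.png

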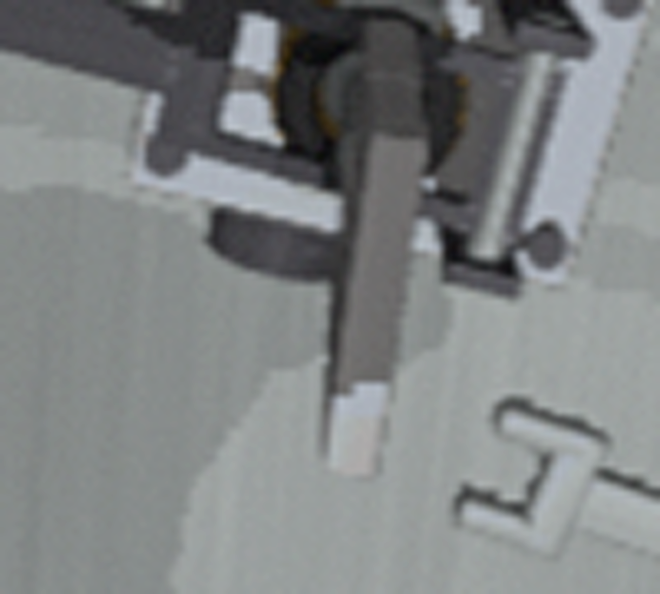

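The top face of the plate has corners near (370,137), (424,138), (330,468) and (377,475) in the crop. I'll work out its centre and yaw at z = 0.204.

```bash
python3 - <<'E'
from h import *
P=[atz('w3',(200+x/6.6-.42,150+y/6.6-.42),.204) for x,y in [(370,137),(424,138),(330,468),(377,475)]]
P=np.array(P)[:,:2];print(P.round(4),P.mean(0).round(4))
n=(P[0]+P[1])/2;f=(P[2]+P[3])/2;print('width',np.linalg.norm(n-f),'yaw normal',np.degrees(np.arctan2(*(n-f)[::-1]))-90, 'thick',np.linalg.norm(P[0]-P[1]),np.linalg.norm(P[2]-P[3]))
yaw=np.degrees(np.arctan2(*(n-f)[::-1]))-90
plan([*P.mean(0),.178],yaw=yaw)
E
```

```text
[[ 0.5924  0.0251]
 [ 0.5996  0.0257]
 [ 0.5919 -0.0233]
 [ 0.5986 -0.0237]] [0.5956 0.001 ]
width 0.04885392152027204 yaw normal -0.8889451558059278 thick 0.007166014375026384 0.006734250308518142
shift(shares, cur axes) [0.03 0.04 2.23] turn shares [0.   0.   0.86] rest shift after turn [0.04 0.04 2.23]
```

Request:
play_rows --series '[[1, [0.04, 0.04, 0.5], [0, 0, 0.86]], [1, [0, 0, 0.6], [0, 0, 0]], [1, [0, 0, 0.6], [0, 0, 0]], [1, [0, 0, 0.53], [0, 0, 0]], [1, [0, 0, 0], [0, 0, 0]], [1, [0, 0, 0], [0, 0, 0]]]'

```text
t: 8.82
tool_pos: [0.5967, 0.0012, 0.1794]
tool_rot: [2.237, 2.203, 0.002]
contact_force: [0.2, 0.4, -0.1]
opening: 0.0854
grip_force: 0.0
```

Request:
play_rows --series '[[0, [0, 0, 0], [0, 0, 0]], [0, [0, 0, 0], [0, 0, 0]], [0, [0, 0, 0], [0, 0, 0]], [0, [0, 0, 0], [0, 0, 0]], [0, [0, 0, 0], [0, 0, 0]], [0, [0, 0, 0], [0, 0, 0]]]' --force 60

```text
t: 9.57
tool_pos: [0.5962, 0.0012, 0.178]
tool_rot: [-2.239, -2.204, 0.001]
contact_force: [-1.4, -0.2, 2.6]
opening: 0.0071
grip_force: 60.1
```

Request:
play_rows --series '[[0, [0, 0, -0.05], [0, 0, 0]], [0, [0, 0, -0.1], [0, 0, 0]], [0, [0, 0, -0.1], [0, 0, 0]], [0, [0, 0, 0], [0, 0, 0]]]'

```text
t: 10.07
tool_pos: [0.5962, 0.0012, 0.1908]
tool_rot: [-2.239, -2.204, 0.0]
contact_force: [-0.9, 0.3, -2.3]
opening: 0.0065
grip_force: 59.6
```

Request:
play_rows --series '[[0, [0, 0, -0.2], [0, 0, 0]], [0, [0, 0, -0.3], [0, 0, 0]], [0, [0, 0, -0.3], [0, 0, 0]], [0, [0, 0, -0.4], [0, 0, 0]], [0, [0, 0, -0.4], [0, 0, 0]], [0, [0, 0, 0], [0, 0, 0]]]'

```text
t: 10.82
tool_pos: [0.5977, 0.0011, 0.2738]
tool_rot: [2.236, 2.201, 0.005]
contact_force: [0.3, -0.2, -2.6]
opening: 0.0068
grip_force: 59.6
```

```bash
python3 - <<'E'
from h import *
o=ctrl.get_obs();print(o['tool_pos'],o['contact_force'],o['opening'])
# post pose: base corners z=.01 (x -? base 110x80); screw axis from head/spacer and base
for n,B in dict(t=[(.6414,.2592),(.6146,.1871),(.513,.2201),(.5394,.2955)],w=[(.6485,.2643),(.6162,.1906),(.5133,.2255),(.5412,.2993)]).items():
    B=np.array(B); d=(B[0]+B[1]-B[2]-B[3])/2; l=(B[0]+B[3]-B[1]-B[2])/2; print(n,B.mean(0),np.linalg.norm(d),np.linalg.norm(l),np.degrees(np.arctan2(d[1],d[0])),np.degrees(np.arctan2(l[1],l[0]))-90)
plan([.485,.285,.27],yaw=-22)
E
```

```text
[0.59766324 0.00105288 0.27379978] [ 0.2831363  -0.17433669 -2.62025051] 0.0067679286446416095
t [0.5771   0.240475] 0.10753540114771508 0.07840039859592551 -18.797202269559605 -19.83325684358981
w [0.5798   0.244925] 0.11075880326186265 0.07965596336747174 -18.394052484747288 -22.202119443413565
shift(shares, cur axes) [ 5.64 -2.34  0.06] turn shares [ 0.04 -0.    2.64] rest shift after turn [ 4.42 -4.22  0.08]
```

Request:
play_rows --series '[[0, [0, 0, 0], [0, 0, 0.8]], [0, [0, 0, 0], [0, 0, 0.8]], [0, [0, 0, 0], [0, 0, 0.8]], [0, [0.3, -0.8, 0], [0, 0, 0]], [0, [0.4, -0.8, 0], [0, 0, 0]], [0, [0.5, -0.8, 0], [0, 0, 0]], [0, [0.8, -0.4, 0], [0, 0, 0]], [0, [0.8, -0.4, 0], [0, 0, 0]]]'

```text
t: 11.82
tool_pos: [0.4933, 0.1888, 0.2697]
tool_rot: [-2.575, -1.799, 0.001]
contact_force: [0.6, 0.3, -1.2]
opening: 0.0068
grip_force: 59.7
```

Request:
play_rows --series '[[0, [0.8, -0.3, 0], [0, 0, 0]], [0, [0.6, -0.3, 0], [0, 0, 0]], [0, [0.3, 0, 0], [0, 0, 0]], [0, [0, 0, 0], [0, 0, 0]], [0, [0, 0, 0], [0, 0, 0]]]'

```text
t: 12.45
tool_pos: [0.4954, 0.2768, 0.27]
tool_rot: [2.576, 1.798, -0.001]
contact_force: [0.4, -1.4, -1.4]
opening: 0.0068
grip_force: 59.7
```

```bash
python3 - <<'E'
from h import *
a,o=snap('wrist','w5');print(o['tool_pos'],o['t'],o['opening'],o['contact_force'])
b,_=snap('side','s5')
p=proj('w5',[[.561,.252,.165]])[0];q=proj('s5',[[.53,.262,.17]])[0];print(p,q)
def c(i,u,w,h):
    x=int(np.clip(u[0]-w/2,0,512-w));y=int(np.clip(u[1]-h/2,0,384-h));print(x,y);return i[y:y+h,x:x+w]
m=np.hstack([cv2.resize(c(a,p,100,150),(400,600),interpolation=cv2.INTER_CUBIC),cv2.resize(c(b,q,100,150),(400,600),interpolation=cv2.INTER_CUBIC)])
cv2.imwrite('pics/c5.png',np.clip(m*1.3,0,255).astype('uint8'))
E
```

```text
[0.49542399 0.27679666 0.26998763] 12.45 0.006818005689755874 [ 0.44164986 -1.44370786 -1.39055988]
[325.84388992 191.85213155] [208.09549801 137.34417176]
275 116
158 62
```

View pics/c5.png

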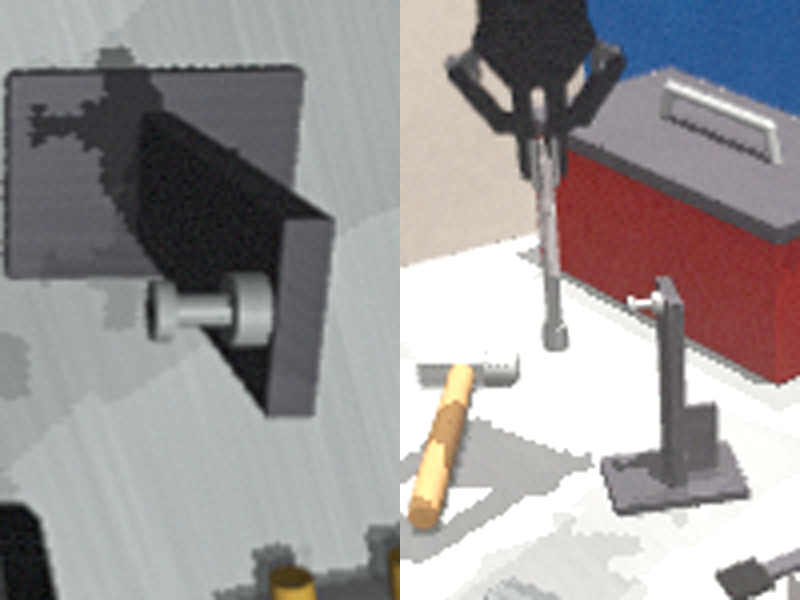

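Left crop (wrist): the bar's top face has corners (283,220), (333,220), (315,415) and (267,415), the screw head is near (160,312), and the spacer is near (250,310). Right crop (side): the lance hangs from the gripper with its spigot bottom near (555,347).

```bash
python3 - <<'E'
from h import *
w=lambda x,y:(275+x/4-.37,116+y/4-.37)
P=np.array([atz('w5',w(*q),.175)[:2] for q in [(283,220),(333,220),(315,415),(267,415)]]);print(P.round(4))
f=(P[0]+P[3])/2; bk=(P[1]+P[2])/2
ed=((P[0]-P[3])+(P[1]-P[2]))/2; yaw=np.degrees(np.arctan2(-ed[1],-ed[0]))-90 if ed[1]<0 else np.degrees(np.arctan2(ed[1],ed[0]))-90
print('front mid',f,'width',np.linalg.norm(ed),'thick',np.linalg.norm(f-bk),'yaw',yaw)
H=atz('w5',w(160,311),.165);S=atz('w5',w(248,310),.165);print('head',H,'spacer',S,'yaw',np.degrees(np.arctan2(*(S-H)[:2][::-1])),np.linalg.norm(S-H))
o=ctrl.get_obs();t=np.array(o['tool_pos']);Rm=R.from_rotvec(o['tool_rot']).as_matrix();print('tool y yaw',np.degrees(np.arctan2(Rm[1,1],Rm[0,1])))
print('lance bottom in side crop',[( (p[0]-158)*4+400,(p[1]-62)*4) for p in proj('s5',[t-[0,0,.134]])])
print('screw tip in side crop pred',[( (p[0]-158)*4+400,(p[1]-62)*4) for p in proj('s5',[H])])
E
```

```text
[[0.5816 0.2697]
 [0.5922 0.2658]
 [0.577  0.2197]
 [0.5661 0.2237]]
front mid [0.57385698 0.24670475] width 0.0485801562271294 thick 0.011471696906733372 yaw -18.383868410220387
head [0.55030698 0.25425966 0.165     ] spacer [0.57052144 0.2470878  0.165     ] yaw -19.534103347352477 0.021449015257578523
tool y yaw -20.184710192174066
lance bottom in side crop [(np.float64(553.9794710716981), np.float64(344.8131460659031))]
screw tip in side crop pred [(np.float64(628.7455770348708), np.float64(304.45038826814164))]
```

```bash
python3 - <<'E'
from h import *
u=np.array([.944,-.329,0]);n=np.array([.329,.944,0])
plan(u*.3766+n*.4212+[0,0,.205],yaw=-19.2)
E
```

```text
shift(shares, cur axes) [-0.07 -0.    1.3 ] turn shares [-0.    0.   -0.12] rest shift after turn [-0.07 -0.01  1.3 ]
```

Request:
play_rows --series '[[0, [-0.07, 0, 0.4], [0, 0, -0.12]], [0, [0, 0, 0.5], [0, 0, 0]], [0, [0, 0, 0.4], [0, 0, 0]], [0, [0, 0, 0], [0, 0, 0]], [0, [0, 0, 0], [0, 0, 0]], [0, [0, 0, 0], [0, 0, 0]]]'

```text
t: 13.3
tool_pos: [0.4947, 0.2748, 0.2067]
tool_rot: [2.559, 1.821, 0.004]
contact_force: [-0.4, 0.2, -1.7]
opening: 0.0068
grip_force: 59.6
```

```bash
python3 - <<'E'
from h import *
u=np.array([.944,-.329,0]);n=np.array([.329,.944,0])
print(ctrl.get_obs()['tool_pos'])
plan(u*.4455+n*.4212+[0,0,.205],yaw=-19.2)
E
```

```text
[0.49474125 0.27477811 0.20673878]
shift(shares, cur axes) [-0.03  1.37  0.04] turn shares [ 0.01 -0.01  0.01] rest shift after turn [-0.02  1.37  0.03]
```

Request:
play_rows --series '[[0, [-0.02, 0.4, 0.02], [0, 0, 0]], [0, [0, 0.3, 0], [0, 0, 0]], [0, [0, 0.2, 0], [0, 0, 0]], [0, [0, 0.2, 0], [0, 0, 0]], [0, [0, 0.15, 0], [0, 0, 0]], [0, [0, 0.12, 0], [0, 0, 0]], [0, [0, 0, 0], [0, 0, 0]]]'

```text
t: 14.18
tool_pos: [0.5586, 0.251, 0.2043]
tool_rot: [-2.56, -1.821, 0.0]
contact_force: [-0.2, -0.4, -1.3]
opening: 0.007
grip_force: 59.7
```

```bash
python3 - <<'E'
from h import *
u=np.array([.944,-.329,0]);n=np.array([.329,.944,0])
a,o=snap('side','s6');p=o['tool_pos'];print(p,o['contact_force'],p@u,p@n)
plan(u*.4455+n*.4212+[0,0,.179],yaw=-19.2)
b,_=snap('wrist','w6')
m=np.hstack([cv2.resize(a[90:190,180:280],(400,400),interpolation=cv2.INTER_CUBIC),cv2.resize(b[130:230,230:330],(400,400),interpolation=cv2.INTER_CUBIC)])
cv2.imwrite('pics/c6.png',np.clip(m*1.3,0,255).astype('uint8'))
E
```

```text
[0.55860502 0.25101203 0.2042557 ] [-0.15317896 -0.36083385 -1.31706302] 0.4447401762667462 0.42073640804175855
shift(shares, cur axes) [0.   0.02 0.51] turn shares [-0.    0.    0.01] rest shift after turn [0.   0.02 0.51]
```

View pics/c6.png

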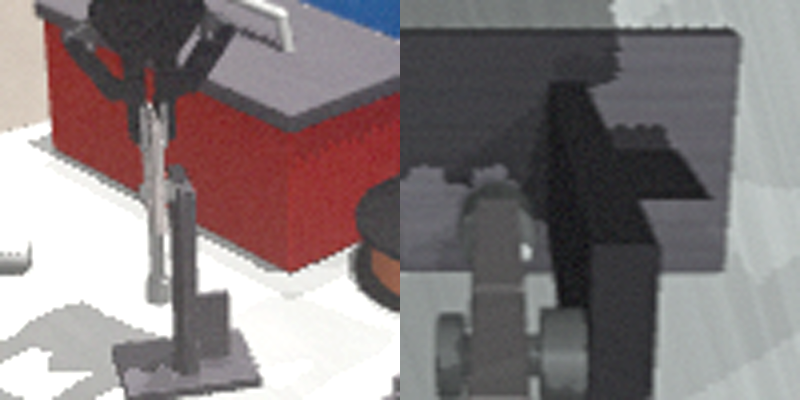

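The screw is through the hole: the wrist crop shows the head near (450,350) on one side of the plate and the spacer near (565,350) on the other, with no contact force. I'll lower it now.

Request:
play_rows --series '[[0, [0, 0.01, 0.1], [0, 0, 0]], [0, [0, 0, 0.1], [0, 0, 0]], [0, [0, 0, 0.1], [0, 0, 0]], [0, [0, 0, 0.08], [0, 0, 0]], [0, [0, 0, 0.04], [0, 0, 0]], [0, [0, 0, 0], [0, 0, 0]], [0, [0, 0, 0], [0, 0, 0]]]'

```text
t: 15.15
tool_pos: [0.559, 0.251, 0.1835]
tool_rot: [2.56, 1.821, 0.001]
contact_force: [-0.2, -0.4, -2.7]
opening: 0.007
grip_force: 59.8
```

Request:
play_rows --series '[[0, [0, 0, 0.03], [0, 0, 0]], [0, [0, 0, 0.02], [0, 0, 0]], [0, [0, 0, 0], [0, 0, 0]]]'

```text
t: 15.52
tool_pos: [0.5589, 0.251, 0.181]
tool_rot: [2.56, 1.821, 0.0]
contact_force: [-0.1, -0.1, -0.9]
opening: 0.0066
grip_force: 60.0
```

Request:
play_rows --series '[[0, [0, 0, 0.02], [0, 0, 0]], [0, [0, 0, 0.02], [0, 0, 0]], [0, [0, 0, 0], [0, 0, 0]]]'

```text
t: 15.9
tool_pos: [0.5591, 0.251, 0.1807]
tool_rot: [2.559, 1.821, 0.001]
contact_force: [-3.8, 0.1, 6.1]
opening: 0.0073
grip_force: 61.0
```

Request:
play_rows --series '[[0, [0, 0, -0.02], [0, 0, 0]], [0.15, [0, 0, 0], [0, 0, 0]], [0.25, [0, 0, 0], [0, 0, 0]], [0.35, [0, 0, 0], [0, 0, 0]], [0.35, [0, 0, 0], [0, 0, 0]], [0.35, [0, 0, 0], [0, 0, 0]]]' --force 20

```text
t: 16.65
tool_pos: [0.5589, 0.251, 0.1797]
tool_rot: [-2.56, -1.821, 0.0]
contact_force: [0.6, 0.3, -0.1]
opening: 0.0297
grip_force: 0.0
```

Request:
play_rows --series '[[0.35, [0, 0, -0.2], [0, 0, 0]], [0.35, [0, 0, -0.4], [0, 0, 0]], [0.35, [0, 0, -0.6], [0, 0, 0]], [0.35, [0, 0, -0.8], [0, 0, 0]], [0.35, [0, 0, 0], [0, 0, 0]], [0.35, [0, 0, 0], [0, 0, 0]], [0.35, [0, 0, 0], [0, 0, 0]]]'

```text
t: 17.52
tool_pos: [0.5583, 0.2507, 0.2785]
tool_rot: [-2.559, -1.821, 0.003]
contact_force: [0.1, -0.1, -0.4]
opening: 0.03
grip_force: 0.0
```

```bash
python3 - <<'E'
from h import *
a,o=snap('side','s7');print(o['tool_pos'],o['t'],o['contact_force'],o['opening'])
b,_=snap('wrist','w7')
m=np.hstack([cv2.resize(a[100:240,170:310],(400,400),interpolation=cv2.INTER_CUBIC),cv2.resize(b[110:260,200:350],(400,400),interpolation=cv2.INTER_CUBIC)])
cv2.imwrite('pics/c7.png',np.clip(m*1.3,0,255).astype('uint8'))
E
```

```text
[0.55827971 0.25074662 0.27845769] 17.525 [ 0.0957743  -0.0825702  -0.43309215] 0.030044890354107706
```

View pics/c7.png

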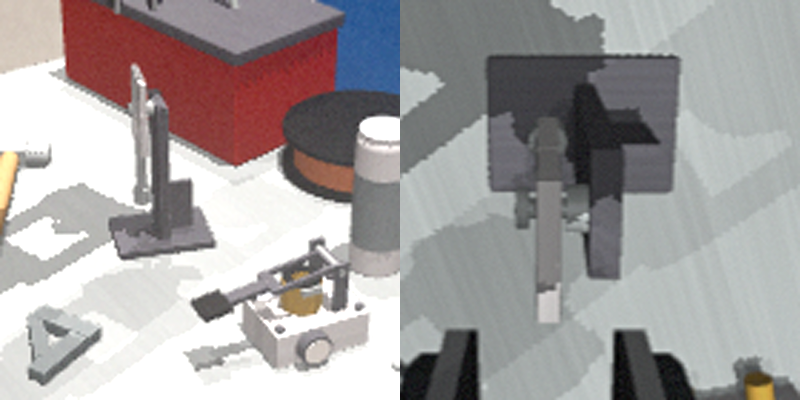

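The lance hangs on the screw between head and spacer: upright near (140,140) in the side crop, and straddled by head and spacer in the wrist crop. The lever is still down and the gripper is clear, so I'll hand in.

```bash
python3 -c "
from station import ctrl
print(ctrl.finish_job())"
```

```text
the job is handed in; nothing more can be done
None
```

The job is handed in: the lance hangs by its slot on the parking post's screw, the release lever is still fully down, the gripper is clear, and no other object was touched; it took about 17.5 s of the 72 s allowed.

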